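# Clip the infusion basket to the stand's eye

### The job

Take the infusion basket from the drip tray and, keeping it upright, bring it down into the pot under the support stand and clip its snap hook onto the stand's eye: press the sprung gate gently against the eye's front bar until the bar passes and the gate springs shut behind it. Let the basket down so that it hangs freely by the hook inside the pot, then let go; don't force the eye, whose clamp is only hand tight, and leave the pot and the other things where they are.

Things in the scene. Friction and masses are not known exactly. Their poses are not given: they have to be found in the camera images.
- basket: Infusion basket, 0.23 to 0.38 kg: steel mesh cylinder, diameter 48, height 55, a rigid stem up its axis, a snap hook of 8 mm round steel bar in the x-z plane, and on top a black grip block with a green band, 26 (x) by 16 (y) by 43, from z 137 to 180. Origin: centre of the underside; z up the stem, x to the hook's gate side. All numbers in mm in this frame.
- hook_grip (a point): Where to hold the basket: centre of the black grip block, (0, 0, 163) in the basket's frame; pinch it across y (16 mm) from above.
- hook_lip (a point): Middle of the underside of the hook's lip, (27, 0, 119) in the basket's frame. The nose of the hook juts out over the gate as a level straight round lip, 8 mm thick, from x 20 to 34. The eye's bar must come in from the front just under it, its top 0 to 3 mm below the lip's underside: higher it butts on the lip, lower it meets the spine before the gate lets it by.
- gate_end (a point): Free round end of the shut gate, (15, 0, 121) in the basket's frame. The gate is a brass bar, diameter 6, upright on x 15 (front face x 18), hinged at z 92, swinging inwards (to -x). A bar coming in level pushes it back and slips past its end when the bar's centre is at about x -6 to -11; the gate then springs shut in front of it.
- hook_seat (a point): Centre of the eye's bar when the basket hangs on it, (0, 0, 125) in the basket's frame: inside the hook under the crown of its bow (inside crown at z 128). Clear inside of the hook: x from -15 (spine) to 12 (shut gate), z from 96 (bottom). Let down onto the bar from there: a drop jolts the eye.
- gate (a joint): Gate of the snap hook (rad): 0 shut, grows as its free end is pushed inwards, stop at 1.15. Its spring needs about 4 N near the free end to start, rising to about 6 to 11 N and turning downwards on the hook as the bar nears its end, then dropping to nearly nothing as it snaps shut.
- stand: Support stand, fixed: grey base plate 300 (x) by 180 (y) by 8 mm; steel rod, diameter 12, top at z 278, at x 115; on the rod a blue clamp boss (z of its middle = the eye's) with a level arm towards -x that carries the eye. Origin: centre of the plate's underside on the bench; x from the eye to the rod. The hook comes from the -x side with its gate facing +x (basket x along stand x).
- eye_low (a point): Point of the stand at (-35, 0, 150) mm: centre of the eye's front bar if the boss is at its lowest. The eye is a closed level loop of 6 mm steel rod; front bar along y (y -22 to 22), loop back at x 19. The boss is set by hand: the true bar is 0 to 30 mm above this point, not measured; feel for it, e.g. rest the lip on the bar. The hand-tight clamp bears 20 N; more on the eye spoils it.
- pot: Steel pot standing loose on the stand's base plate under the eye: outer diameter 152, inner 146, height 100 mm, wall 3 mm, floor 4 mm thick, 1.1 kg. Origin: centre of its underside, 8 mm above the bench.
- tray: White drip tray, fixed, 220 (x) by 140 (y) mm, rim 14 mm high, floor 4 mm thick, on which the basket stands. Origin: centre of its underside.
- amber: Bystander: small amber bottle, diameter 38, height 75 mm, standing on the tray. Origin: centre of its underside.
- jar_a: Bystander: purple jar, diameter 54, height 64 mm. Origin: centre of its underside.
- jar_b: Bystander: purple jar, diameter 54, height 64 mm. Origin: centre of its underside.
- clipjar: Bystander: clip-top glass jar, diameter 88, height 122 mm. Origin: centre of its underside.
- spoon: Bystander: spoon, 200 mm long, lying on the bench.
Things that resemble listed ones, but are neither listed nor needed, are in the scene too. Of the things like the basket, leave any that is blue, orange or red; of the rest the smaller one is meant.

How it is judged:
By the outcome, as a careful person would: the job done as asked, in the order asked, and still so for the second after the job is handed in, with the robot touching nothing.
It also fails if it takes over 72 s, if anything falls off the work surface, if the arm or the gripper's body presses on something with over 40 N, if the wrist force passes 120 N, or if a joint passes its speed limit or range.

### The arm

A 6-joint arm with a two-finger parallel gripper is mounted at the origin on the work surface. World frame = base frame: x ahead of the robot, y to its left, z up, the work surface at z = 0. Lengths are in mm, angles in rad, forces in N, time in s.
With the tool pointing down it reaches from about 275 to 1000 mm from the base axis. Payload 8.4 kg.
Tool frame: the origin (TCP) lies on the mounting face of the last link; the fingertips stand 173 mm ahead of it and the grasp point (between the pads) lies 155 mm ahead of it; z points along the fingers, y is the line along which they close (so a half turn about z gives the same grasp; the last joint's range is limited). The gripper opens to 85 mm and grips with 20 to 120 N. Pads are 22 mm wide; open, the fingers measure 114 mm over their backs; the gripper's body (76 mm by 85 mm) begins 54 mm behind the grasp point. The pads swing forward as they close: fully open they stand 13 mm farther back than shut.
Start: joints at [1.337, 0.353, 1.633, -0, 1.155, -0.002], TCP at [143.58, 608.288, 404.681] pointing down, gripper open.
Joint ranges: [-2.63, 2.63], [-0.92, 2.1], [0.06, 2.66], [-1.3, 4.44], [0, 2.69], [-3.02, 3.02]. Speed limits (rad/s): [2.22, 2.22, 2.79, 3.14, 3.14, 3.14].

### API

Orientations are given as [roll, pitch, yaw] about the fixed x, y, z axes, in that order (R = Rz(yaw) Ry(pitch) Rx(roll)).
In Python, from rig import r gives the robot as it stands.
- The arm moves only by the tool apply_moves, never from a script. Its argument "deltas" is a list of rows, each an object with "claw": the gripper command: -1 is fully open, 1 is shut, values between are in proportion; "delta_pos": the shift along the tool's x, y, z in cm, a list of three; "yaw": the turn about the tool's z in rad. In form: [{"claw": claw, "delta_pos": [tx, ty, tz], "yaw": yaw}, ...]. A call has 1 to 8 rows; each row shifts and turns the commanded pose from where the row before left it, along the tool's axes as they then stand; what a row does not reach is not made up. A row lasts 1/8 s, in which the tool goes at most 62.5 mm and 10.7 degrees, less where a joint would pass 70% of its speed; a pose out of reach is approached as far as the arm can. A call with a gripper value outside its range is refused whole. The fingers move at their own pace and stop on an object; "grip_force" is the grip in N (left out, the last holds). Time passes only in rows, so rows that do not move let the fingers close. It gives the time, the measured TCP pose, the force, the opening and the grip force at its end, in the units of the state.
- r.sense(): the state, without advancing time (a new reading comes with each control period).
- r.grab_frame(name): name is "scene" or "top"; returns a dict with "img" (480x640x3 uint8, blue, green, red), "z_map" (480x640 float32, mm along the optical axis (not along the pixel's ray), 0 where there is no reading), "fx", "fy", "cx", "cy" (pixels), "dist" ([k1, k2, p1, p2, k3] as OpenCV has them; the pictures are not rectified), "eye" and "rotation" of the camera in the world. Camera axes: x right, y up, looking along -z (the intrinsics and any distortion apply to the point x, -y, -z); pixel columns grow to the right and rows downward; lengths in mm; the calibration is good to about 2 mm. A picture is of the moment at which its call begins.
- r.sign_off(): hands the job in; it is judged then, once.
The state is a dict: "clock": time; "qpos": joint angles; "qvel": joint speeds; "joint_efforts": joint torques, N m; "eef_pos": TCP position; "tcp_rot": TCP orientation; "contact_force": force on the tool from outside, world axes, zero at the start; "wrist_torque": the same for the moment, N m; "opening": opening from 0.0 (shut) to 1.0 (fully open); "grasp_force": force on a finger pad.
Only numpy, scipy, OpenCV 4.12 (cv2) and the standard library are available. Lean on these libraries where they do the work, as an engineer would, in place of code of your own. Each camera call takes 0.05 s, during which the arm holds its last target. There are 200 camera calls.

## Working session

There is one attempt and no reset: what is moved stays moved. The work goes in short steps, Python scripts to look and compute and a tool call to move; the robot and the scene stay as the last step left them, time stands still between calls to the robot, and variables do not carry over. Pictures are saved under pics/ and viewed, at most 10 in all, crops included, and the job is handed in when it is done.

Besides the shell and the picture viewer there is one more tool, called after "Request:" as a command line: name --argument value ..., lists and objects as JSON in quotes. apply_moves: Moves the arm, as the interface text tells. Its arguments: {"type":"object","properties":{"deltas":{"type":"array"},"grip_force":{"type":"number"}},"required":["deltas"]}

```bash
mkdir -p pics; ls; cat > h.py <<'E'
import numpy as np, cv2, pickle
from rig import r
def grab(n):
    f=r.grab_frame(n); pickle.dump(f,open(n+'.pkl','wb')); return f
def load(n): return pickle.load(open(n+'.pkl','rb'))
def K(f): return np.array([[f['fx'],0,f['cx']],[0,f['fy'],f['cy']],[0,0,1.]])
def ray(f,u,v):
    p=cv2.undistortPoints(np.array([[[u,v]]],float),K(f),np.array(f['dist'],float))[0,0]
    return np.array(f['rotation'])@np.array([p[0],-p[1],-1.])
def on_z(f,u,v,z):
    d=ray(f,u,v);e=np.array(f['eye'],float); return e+d*(z-e[2])/d[2]
def cloud(f):
    z=f['z_map'];v,u=np.mgrid[:480,:640]
    p=cv2.undistortPoints(np.stack([u,v],-1).reshape(-1,1,2).astype(float),K(f),np.array(f['dist'],float))[:,0]
    c=np.c_[p[:,0],-p[:,1],-np.ones(len(p))]*z.reshape(-1,1)
    P=c@np.array(f['rotation']).T+np.array(f['eye']); P[z.ravel()==0]=np.nan
    return P.reshape(480,640,3)
def proj(f,P):
    c=(np.atleast_2d(P)-np.array(f['eye']))@np.array(f['rotation'])
    c=c*[1,-1,-1]
    return cv2.projectPoints(c,np.zeros(3),np.zeros(3),K(f),np.array(f['dist'],float))[0][:,0]
E
python3 - <<'E'
from h import *
for n in('scene','top'):
    f=grab(n); cv2.imwrite(f'pics/{n}0.png',f['img']); print(n,np.round(f['eye']),np.round(f['rotation'],3).tolist(),f['fx'],f['dist'])
print(r.sense())
E
```

```text
pics
scene [1132. -401. 1014.] [0.658, -0.015, 1.055] 471.96649106222276 [-0.10572533  0.          0.          0.          0.        ]
top [ 405.  -53. 1594.] [0.093, -0.008, -1.542] 556.8246709517895 [-0.1673596  0.         0.         0.         0.       ]
{'clock': 0.1, 'qpos': array([ 1.33663042e+00,  3.53592510e-01,  1.63406262e+00,  1.51014614e-05,
        1.15522721e+00, -2.42799973e-03]), 'qvel': array([-0.00030819, -0.00131266, -0.00093662, -0.00028112, -0.00022769,
       -0.00022643]), 'joint_efforts': array([-5.35876734e-05, -6.06357908e+01, -3.42816281e+01,  3.05671665e-05,
        3.98965189e-03,  1.72372819e-05]), 'eef_pos': array([143.50803101, 608.07965443, 404.0268936 ]), 'tcp_rot': array([-3.14030301e+00, -1.69395616e-05,  2.90984863e+00]), 'contact_force': array([ 0.16932779, -0.20570194,  0.28418107]), 'wrist_torque': array([ 0.02295627, -0.01174828,  0.02370005]), 'grasp_force': 0.0, 'opening': 1.0005540825371952}
```

View pics/scene0.png

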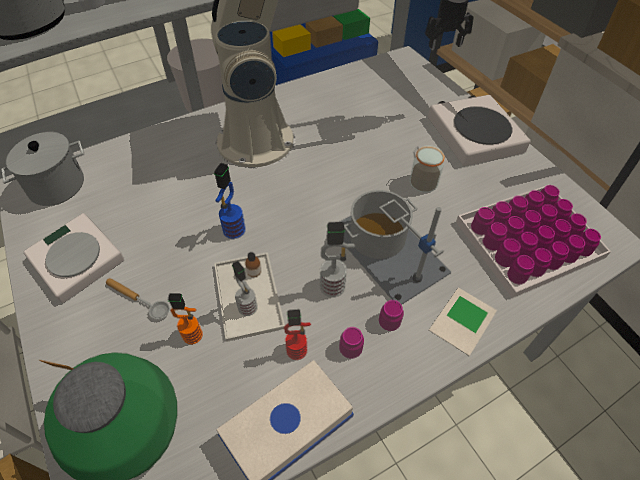

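View pics/top0.png

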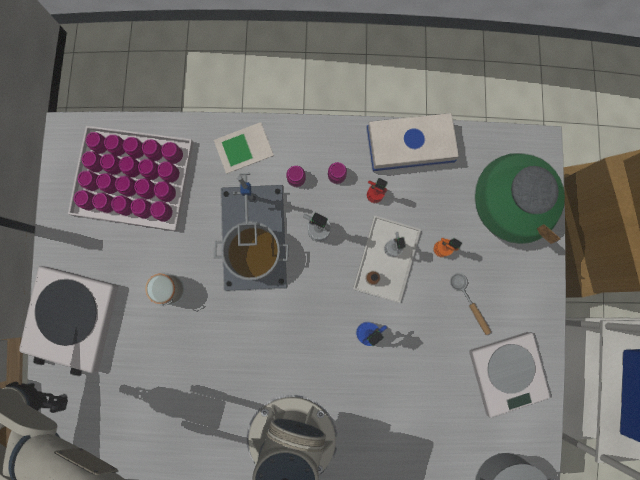

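The scene picture shows five basket-like objects: blue (231,215), orange (189,325), red (296,343), a grey one by the pot (333,270), and a grey one on the tray (245,295). The last two are the candidates. The one on the white tray looks smaller and stands where the task says, so I'll confirm it with a crop and measurements.

```bash
sed -i "s/np.array(f\['rotation'\])/R(f)/g" h.py; cat >> h.py <<'E'
from scipy.spatial.transform import Rotation as Ro
def R(f): return Ro.from_euler('xyz',f['rotation']).as_matrix()
E
python3 - <<'E'
from h import *
s,t=load('scene'),load('top')
for n,f in(('s',s),('t',t)):
    C=cloud(f); 
    for (u,v) in ([(370,380),(150,240),(250,100)] if n=='s' else [(300,330),(330,140),(450,400)]): print(n,u,v,np.round(C[v,u],1))
a=cv2.resize(s['img'][210:350,205:365],None,fx=5,fy=5,interpolation=cv2.INTER_CUBIC)[:600]
b=cv2.resize(t['img'][165:305,210:430],None,fx=3.6,fy=3.6,interpolation=cv2.INTER_CUBIC)
cv2.imwrite('pics/s1.png',cv2.resize(s['img'][215:345,205:365],None,fx=4.6,fy=4.6,interpolation=cv2.INTER_CUBIC)); cv2.imwrite('pics/t1.png',b)
E
```

```text
s 370 380 [ 8.551e+02 -1.081e+02  1.000e-01]
s 150 240 [ 234.2 -419.5   -0.7]
s 250 100 [101.7 -34.8 233.8]
t 300 330 [314.6 -13.1  -4. ]
t 330 140 [870.7 -83.6   1.8]
t 450 400 [ 124.  -448.6    3.3]
```

View pics/s1.png

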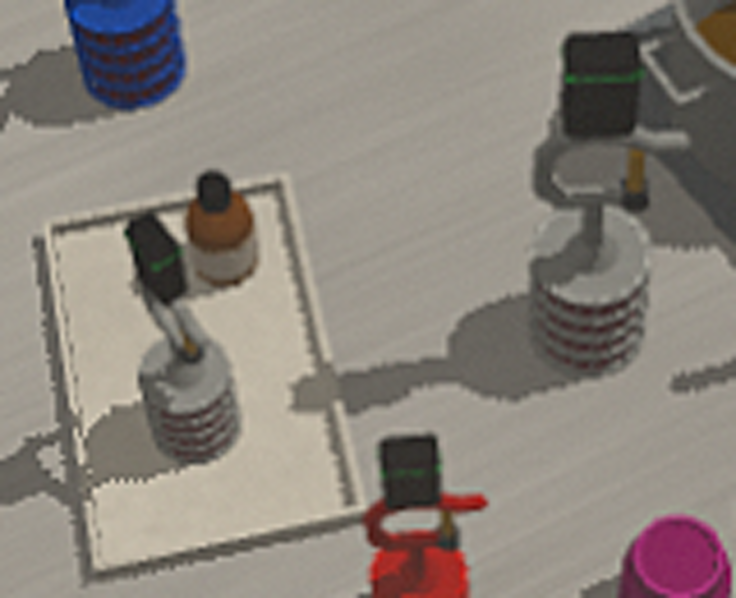

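View pics/t1.png

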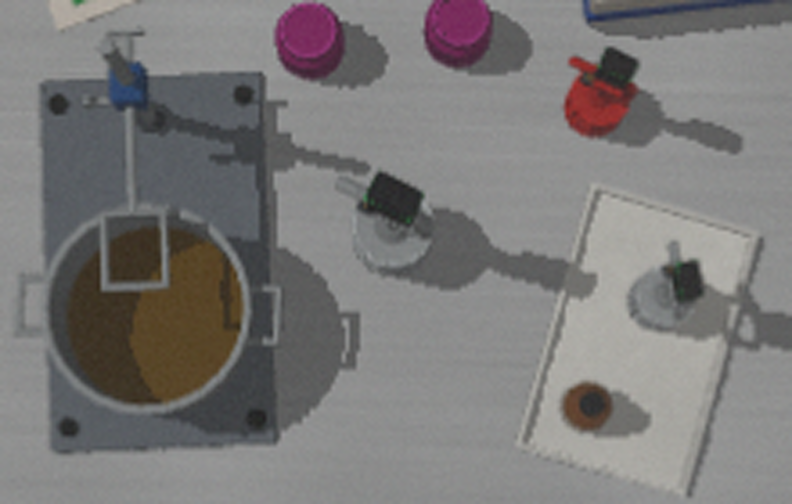

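The crops confirm the target: the grey basket on the tray (scene ≈245,300; top ≈395,243) is clearly smaller than the grey one by the pot (top ≈318,228). Next I'll measure the poses.

```bash
python3 - <<'E'
from h import *
s,t=load('scene'),load('top')
Cs,Ct=cloud(s),cloud(t)
def tc(x,y): return 210+(x+.5)/3.6-.5,165+(y+.5)/3.6-.5
# stand by plate corners in top crop (z=8)
pc=[on_z(t,*tc(*p),8)[:2] for p in [(41,81),(264,72),(277,441),(51,452)]]
rect=cv2.minAreaRect(np.array(pc,np.float32)); print('plate corners',np.round(pc,1).tolist(),rect)
b=[on_z(t,*tc(*p),8)[:2] for p in [(58,104),(243,94),(257,418),(68,428)]]; print('bolts',np.round(b,1).tolist(),np.round(np.mean(b,0),1))
for z in(150,165,180): print('eye front',z,[np.round(on_z(t,*tc(*p),z)[:2],1).tolist() for p in [(101,287),(166,287),(103,215),(165,215)]])
# eye from depth
for n,C in(('s',Cs),('t',Ct)):
    ok=np.isfinite(C[...,0])
    b0=on_z(t,397,245,60); m=ok&(np.hypot(C[...,0]-b0[0],C[...,1]-b0[1])<60)&(C[...,2]>22)
    P=C[m]; I=(s if n=='s' else t)['img'][m].max(1)
    g=P[(P[:,2]>135)]; print(n,'grip n',len(g),'range',g.min(0).round(1),g.max(0).round(1),'med',np.median(g,0).round(1))
    top=g[g[:,2]>np.percentile(g[:,2],70)]
    if len(g)>5: print('rect',cv2.minAreaRect(g[:,:2].astype(np.float32)),'ztop',np.percentile(g[:,2],90))
    bd=P[(P[:,2]<75)&(P[:,2]>30)]; print('body',len(bd),bd.min(0).round(1),bd.max(0).round(1))
    q=bd if n=='s' else bd[bd[:,2]>45]
    print(' circ',cv2.minEnclosingCircle(q[:,:2].astype(np.float32)))
    hk=P[(P[:,2]>100)&(P[:,2]<132)]; print(' hook',len(hk),hk.round(0).tolist()[:40])
E
```

```text
plate corners [[719.1, 229.4], [731.2, 49.2], [435.5, 28.5], [421.0, 207.6]] ((576.6734619140625, 128.45924377441406), (298.88427734375, 180.56353759765625), 4.183785438537598)
bolts [[700.6, 214.6], [712.7, 65.5], [453.2, 44.9], [440.5, 194.8]] [576.7 129.9]
eye front 150 [[540.2, 152.8], [541.6, 105.5], [592.9, 153.6], [594.2, 108.3]]
eye front 165 [[538.8, 150.7], [540.2, 103.8], [591.0, 151.5], [592.2, 106.6]]
eye front 180 [[537.4, 148.5], [538.8, 102.2], [589.0, 149.4], [590.2, 105.0]]
s grip n 177 range [ 542.9 -280.4  135.4] [ 574.3 -261.5  186.4] med [ 564.9 -271.1  175.9]
rect ((558.5634155273438, -270.8561096191406), (30.97819709777832, 15.94606876373291), 11.713689804077148) ztop 183.8086155552552
body 358 [ 532.2 -294.    30.1] [ 581.  -245.8   72.9]
 circ ((556.3429565429688, -270.5148010253906), 24.84375762939453)
 hook 66 [[538.0, -277.0, 128.0], [541.0, -276.0, 127.0], [538.0, -276.0, 118.0], [542.0, -275.0, 123.0], [538.0, -277.0, 116.0], [538.0, -274.0, 113.0], [538.0, -277.0, 111.0], [538.0, -275.0, 110.0], [540.0, -273.0, 111.0], [539.0, -276.0, 107.0], [541.0, -
[... 1299 characters left out ...]
.0], [577.0, -269.0, 131.0], [575.0, -264.0, 126.0], [572.0, -266.0, 129.0], [572.0, -265.0, 101.0], [570.0, -266.0, 117.0], [569.0, -266.0, 131.0], [569.0, -265.0, 100.0], [568.0, -266.0, 115.0], [567.0, -265.0, 101.0], [559.0, -268.0, 100.0], [553.0, -268.0, 101.0], [545.0, -273.0, 103.0], [543.0, -278.0, 129.0], [542.0, -271.0, 100.0], [542.0, -274.0, 103.0], [540.0, -272.0, 130.0], [539.0, -271.0, 103.0], [538.0, -271.0, 120.0], [537.0, -273.0, 126.0], [538.0, -276.0, 123.0], [538.0, -278.0, 125.0], [537.0, -271.0, 102.0], [535.0, -271.0, 123.0], [535.0, -272.0, 128.0], [535.0, -275.0, 129.0], [535.0, -279.0, 120.0], [533.0, -272.0, 111.0], [532.0, -273.0, 124.0], [532.0, -276.0, 123.0]]
```

```bash
cat >> h.py <<'E'
def plan(target_tcp,yaw=None):
    """remaining delta (cm, tool axes) and yaw from measured pose to target (mm)"""
    st=r.sense(); p=st['eef_pos']; M=Ro.from_euler('xyz',st['tcp_rot']).as_matrix()
    d=M.T@(np.array(target_tcp)-p)/10
    print('t',round(st['clock'],2),'tcp',p.round(1),'rot',st['tcp_rot'].round(4),'F',st['contact_force'].round(1),'T',st['wrist_torque'].round(2),'open',round(st['opening'],3),'gf',round(st['grasp_force'],1),'q1,q6',st['qpos'][[0,5]].round(2))
    print('delta cm',d.round(2), 'yaw(tool)', None if yaw is None else round(-((yaw-st['tcp_rot'][2]+np.pi)%(2*np.pi)-np.pi),4))
E
python3 - <<'E'
from h import *
s,t=load('scene'),load('top')
Cs,Ct=cloud(s),cloud(t)
# pot rim
for n,C in(('s',Cs),('t',Ct)):
    m=(abs(C[...,2]-108)<4)&(np.hypot(C[...,0]-530,C[...,1]-125)<110); P=C[m]
    from scipy.optimize import least_squares
    q=least_squares(lambda a:np.hypot(P[:,0]-a[0],P[:,1]-a[1])-74.5,[510,125],loss='soft_l1',f_scale=2).x
    print(n,'pot',q.round(1),len(P))
# eye heights
u=np.array([np.cos(.073),np.sin(.073)]); v=np.array([-u[1],u[0]]); o=np.array([576.7,129.2])
for n,C in(('s',Cs),('t',Ct)):
    P=C[np.isfinite(C[...,0])]; a=(P[:,:2]-o)@u; b=(P[:,:2]-o)@v
    m=(P[:,2]>130)&(P[:,2]<300)&(a>-60)&(a<140)&(abs(b)<45)
    e=m&(a<25); print(n,'eye n',e.sum()); E=np.c_[a,b,P[:,2]][e]
    f=E[:,0]<-28
    print(' front',np.median(E[f],0).round(1),f.sum(),E[f][:,1].min().round(1),E[f][:,1].max().round(1),'z',np.percentile(E[f][:,2],[10,50,90]).round(1)); 
    g=(~f)&(abs(E[:,1])>15); print(' sides',np.median(E[g],0).round(1),g.sum())
    k=E[:,0]>12; print(' back',np.median(E[k],0).round(1))
    rr=m&(a>95); Q=np.c_[a,b,P[:,2]][rr]; h=Q[Q[:,2]>230]; print(' rod',np.median(h,0).round(1),len(h), Q[:,2].max())
# other baskets: tall points
for n,C in(('t',Ct),('s',Cs)):
    for nm,(x,y) in dict(grey=(600,-55),blue=(310,-185),red=(690,-225),orange=(550,-385)).items():
        m=(np.hypot(C[...,0]-x,C[...,1]-y)<70)&(C[...,2]>40); P=C[m]
        if len(P): print(n,nm,P.min(0).round(),P.max(0).round())
plan([555.5,-270.8,430],.18-np.pi)
im=cv2.resize(s['img'][175:305,330:460],None,fx=4.6,fy=4.6,interpolation=cv2.INTER_CUBIC)
for z,c in((150,(0,0,255)),(165,(0,255,0)),(180,(255,0,0))):
    W=[np.r_[o+u*-35+v*k,z] for k in(-22,22)]; p=(proj(s,W)-[330,175]+.5)*4.6-.5
    for q in p: cv2.circle(im,tuple(int(i) for i in q),2,c,-1)
    print(z,p.round(0).tolist(), 'top px',(proj(t,W)).round(1).tolist())
cv2.imwrite('pics/eye.png',im)
E
```

```text
s pot [530.  123.5] 427
t pot [528.3 125.4] 298
s eye n 173
 front [-34.   -2.4 154.6] 47 -25.6 26.1 z [152.2 154.6 156.8]
 sides [ -2.2  18.3 153.9] 97
 back [ 18.7  -1.9 154.1]
 rod [117.1  -2.2 258.2] 104 281.66906098716277
t eye n 177
 front [-35.9  -1.3 154.2] 50 -22.7 25.8 z [149.5 154.2 158.5]
 sides [  2.2  15.6 153.4] 97
 back [ 17.8   4.2 154. ]
 rod [112.2   1.1 272.4] 40 280.5897658666556
t grey [568. -89.  41.] [623. -16. 249.]
t blue [ 283. -238.   40.] [ 345. -173.  241.]
t red [ 687. -240.   40.] [ 730. -186.  185.]
t orange [ 536. -437.   40.] [ 582. -386.  182.]
s grey [570. -91.  40.] [634. -18. 246.]
s blue [ 286. -238.   40.] [ 347. -172.  239.]
s red [ 686. -240.   40.] [ 735. -186.  184.]
s orange [ 537. -440.   40.] [ 584. -386.  183.]
t 0.1 tcp [143.5 608.1 404. ] rot [-3.1403 -0.      2.9098] F [ 0.2 -0.2  0.3] T [ 0.02 -0.01  0.02] open 1.001 gf 0.0 q1,q6 [ 1.34 -0.  ]
delta cm [-60.28 -76.08  -2.5 ] yaw(tool) -0.4117
150 [[230.0, 154.0], [294.0, 121.0]] top px [[256.1, 243.7], [239.3, 244.4]]
165 [[233.0, 136.0], [298.0, 102.0]] top px [[255.5, 243.1], [238.5, 243.9]]
180 [[236.0, 116.0], [302.0, 83.0]] top px [[254.8, 242.5], [237.7, 243.3]]
```

View pics/eye.png

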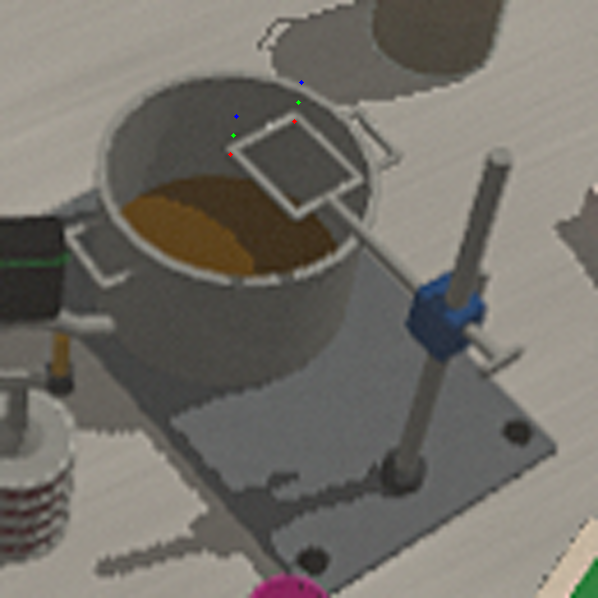

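The eye's front bar (crop ≈230,150 to 295,115) lies almost on the red 150 mm markers, so the bar centre is at about z 153. Measured poses:
- **Basket:** (555.5, −270.8), yaw 0.18
- **Stand:** (576.7, 129.2), yaw 0.073
- **Pot centre:** (529, 124.5)

I'm moving over the basket now.

Request:
apply_moves --deltas '[{"claw": -1, "delta_pos": [-3.35, -4.23, -0.5], "yaw": 0}, {"claw": -1, "delta_pos": [-3.35, -4.23, -0.5], "yaw": 0}, {"claw": -1, "delta_pos": [-3.35, -4.23, -0.5], "yaw": 0}, {"claw": -1, "delta_pos": [-3.35, -4.23, -0.5], "yaw": 0}, {"claw": -1, "delta_pos": [-3.35, -4.23, -0.5], "yaw": 0}, {"claw": -1, "delta_pos": [-3.35, -4.23, 0], "yaw": 0}, {"claw": -1, "delta_pos": [-3.35, -4.23, 0], "yaw": 0}, {"claw": -1, "delta_pos": [-3.35, -4.23, 0], "yaw": 0}]'

```text
clock: 1.1
eef_pos: [326.9, 215.7, 429.7]
tcp_rot: [3.141, 0.0, 2.91]
contact_force: [0.8, 0.4, -0.5]
opening: 1.001
grasp_force: 0.0
```

Request:
apply_moves --deltas '[{"claw": -1, "delta_pos": [-3.35, -4.23, 0], "yaw": 0}, {"claw": -1, "delta_pos": [-3.35, -4.23, 0], "yaw": 0}, {"claw": -1, "delta_pos": [-3.35, -4.23, 0], "yaw": 0}, {"claw": -1, "delta_pos": [-3.35, -4.23, 0], "yaw": 0}, {"claw": -1, "delta_pos": [-3.35, -4.23, 0], "yaw": 0}, {"claw": -1, "delta_pos": [-3.35, -4.23, 0], "yaw": 0}, {"claw": -1, "delta_pos": [-3.35, -4.23, 0], "yaw": 0}, {"claw": -1, "delta_pos": [-3.35, -4.23, 0], "yaw": 0}]'

```text
clock: 2.1
eef_pos: [510.1, -175.4, 429.4]
tcp_rot: [3.141, -0.0, 2.909]
contact_force: [0.5, 0.4, -0.3]
opening: 1.001
grasp_force: 0.0
```

Request:
apply_moves --deltas '[{"claw": -1, "delta_pos": [-3.35, -4.23, 0], "yaw": 0}, {"claw": -1, "delta_pos": [-3.35, -4.17, 0], "yaw": 0}, {"claw": -1, "delta_pos": [0, 0, 0], "yaw": -0.138}, {"claw": -1, "delta_pos": [0, 0, 0], "yaw": -0.137}, {"claw": -1, "delta_pos": [0, 0, 0], "yaw": -0.137}, {"claw": -0.2, "delta_pos": [0, 0, 0], "yaw": 0}]'

```text
clock: 2.85
eef_pos: [555.6, -270.7, 429.2]
tcp_rot: [3.141, -0.001, -2.962]
contact_force: [0.4, -0.7, -0.5]
opening: 0.818
grasp_force: 0.0
```

```bash
python3 -c "
from h import *
plan([555.5,-270.8,322],.18-np.pi)"
```

```text
t 2.85 tcp [ 555.6 -270.7  429.2] rot [ 3.1411e+00 -7.0000e-04 -2.9624e+00] F [ 0.4 -0.7 -0.5] T [ 0.   -0.04 -0.03] open 0.818 gf 0.0 q1,q6 [-0.46 -2.21]
delta cm [ 0.   -0.02 10.72] yaw(tool) -0.0008
```

Request:
apply_moves --deltas '[{"claw": -0.2, "delta_pos": [0, 0, 3], "yaw": 0}, {"claw": -0.2, "delta_pos": [0, 0, 3], "yaw": 0}, {"claw": -0.2, "delta_pos": [0, 0, 2.4], "yaw": 0}, {"claw": -0.2, "delta_pos": [0, 0, 1.5], "yaw": 0}, {"claw": -0.2, "delta_pos": [0, 0, 0.8], "yaw": 0}, {"claw": -0.2, "delta_pos": [0, 0, 0], "yaw": 0}, {"claw": 0.3, "delta_pos": [0, 0, 0], "yaw": 0}, {"claw": 0.4, "delta_pos": [0, 0, 0], "yaw": 0}]' --grip_force 40

```text
clock: 3.85
eef_pos: [555.9, -270.8, 323.5]
tcp_rot: [-3.141, 0.001, -2.962]
contact_force: [0.8, 0.5, -0.1]
opening: 0.299
grasp_force: 0.0
```

Request:
apply_moves --deltas '[{"claw": 0.6, "delta_pos": [0, 0, 0], "yaw": 0}, {"claw": 0.8, "delta_pos": [0, 0, 0], "yaw": 0}, {"claw": 1, "delta_pos": [0, 0, 0], "yaw": 0}, {"claw": 1, "delta_pos": [0, 0, 0], "yaw": 0}, {"claw": 1, "delta_pos": [0, 0, 0], "yaw": 0}]'

```text
clock: 4.47
eef_pos: [555.9, -270.9, 323.2]
tcp_rot: [-3.141, 0.001, -2.961]
contact_force: [0.3, -1.1, 5.9]
opening: 0.183
grasp_force: 39.9
```

Request:
apply_moves --deltas '[{"claw": 1, "delta_pos": [0, 0, 0], "yaw": 0}, {"claw": 1, "delta_pos": [0, 0, 0], "yaw": 0}, {"claw": 1, "delta_pos": [0, 0, 0], "yaw": 0}]' --grip_force 100

```text
clock: 4.85
eef_pos: [556.0, -270.9, 323.4]
tcp_rot: [-3.141, 0.001, -2.961]
contact_force: [-0.1, -1.4, 5.6]
opening: 0.171
grasp_force: 98.4
```

```bash
python3 -c "
from h import *
plan([555.5,-270.8,322],.18-np.pi)
f=grab('scene');cv2.imwrite('pics/g.png',cv2.resize(f['img'][190:330,180:340],None,fx=4,fy=4,interpolation=cv2.INTER_CUBIC))"
```

```text
t 4.85 tcp [ 556.  -270.9  323.4] rot [-3.1407e+00  1.1000e-03 -2.9614e+00] F [-0.1 -1.4  5.6] T [-0.13 -0.01 -0.02] open 0.171 gf 98.4 q1,q6 [-0.46 -2.21]
delta cm [0.05 0.02 0.14] yaw(tool) 0.0002
```

View pics/g.png

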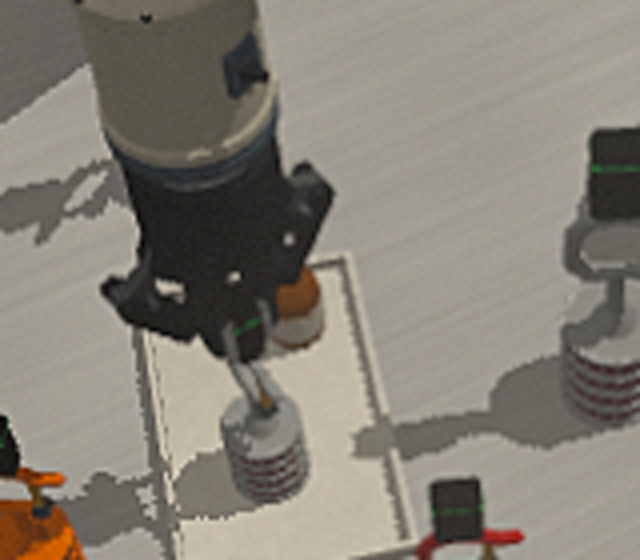

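The grip is firm at 98 N with the basket standing straight in the fingers. Now I'll lift and carry it around the large decoy.

Request:
apply_moves --deltas '[{"claw": 1, "delta_pos": [0, 0, -0.5], "yaw": 0}, {"claw": 1, "delta_pos": [0, 0, -1.5], "yaw": 0}, {"claw": 1, "delta_pos": [0, 0, -2.7], "yaw": 0}, {"claw": 1, "delta_pos": [0, 0, -3], "yaw": 0}, {"claw": 1, "delta_pos": [0, 0, -3], "yaw": 0}, {"claw": 1, "delta_pos": [0, 0, -3], "yaw": 0}, {"claw": 1, "delta_pos": [0, 0, -2], "yaw": 0}, {"claw": 1, "delta_pos": [0, 0, 0], "yaw": 0}]'

```text
clock: 5.9
eef_pos: [555.8, -270.7, 481.8]
tcp_rot: [-3.14, 0.003, -2.961]
contact_force: [-0.1, -0.4, -2.9]
opening: 0.173
grasp_force: 97.7
```

Request:
apply_moves --deltas '[{"claw": 1, "delta_pos": [0.4, 1.8, 0], "yaw": 0}, {"claw": 1, "delta_pos": [0.7, 3.3, 0], "yaw": 0}, {"claw": 1, "delta_pos": [0.7, 3.5, 0], "yaw": 0}, {"claw": 1, "delta_pos": [0.7, 3.5, 0], "yaw": 0}, {"claw": 1, "delta_pos": [0.7, 3.5, 0], "yaw": 0}, {"claw": 1, "delta_pos": [0.7, 3.5, 0], "yaw": 0}, {"claw": 1, "delta_pos": [0.7, 3.2, 0], "yaw": 0}, {"claw": 1, "delta_pos": [-0.6, 3, 0], "yaw": 0}]'

```text
clock: 6.9
eef_pos: [469.0, -27.4, 478.5]
tcp_rot: [3.141, -0.002, -2.961]
contact_force: [0.9, -0.2, -2.2]
opening: 0.171
grasp_force: 97.9
```

Request:
apply_moves --deltas '[{"claw": 1, "delta_pos": [-1, 3, 0], "yaw": 0}, {"claw": 1, "delta_pos": [-1, 3, 0], "yaw": 0}, {"claw": 1, "delta_pos": [-1, 3, 0], "yaw": 0}, {"claw": 1, "delta_pos": [-1, 3, 0], "yaw": 0}, {"claw": 1, "delta_pos": [-1, 2, 0], "yaw": 0}, {"claw": 1, "delta_pos": [-0.3, 0.6, 0], "yaw": 0}, {"claw": 1, "delta_pos": [0, 0, 0], "yaw": 0.107}, {"claw": 1, "delta_pos": [0, 0, 0], "yaw": 0}]'

```text
clock: 7.9
eef_pos: [496.3, 123.9, 479.1]
tcp_rot: [-3.141, -0.001, -3.068]
contact_force: [-0.9, 0.0, -2.5]
opening: 0.17
grasp_force: 98.0
```

```bash
python3 -c "
from h import *
plan([496.9,123.4,379.4],.073-np.pi)
s,t=grab('scene'),grab('top')
a=cv2.resize(s['img'][130:280,310:460],None,fx=3.9,fy=3.9,interpolation=cv2.INTER_CUBIC)
cv2.imwrite('pics/c.png',a)"
```

```text
t 7.9 tcp [496.3 123.9 479.1] rot [-3.1411e+00 -1.4000e-03 -3.0678e+00] F [-0.9  0.  -2.5] T [-0.01 -0.05  0.02] open 0.17 gf 98.0 q1,q6 [ 0.24 -1.4 ]
delta cm [-0.07 -0.05  9.97] yaw(tool) 0.0008
```

View pics/c.png

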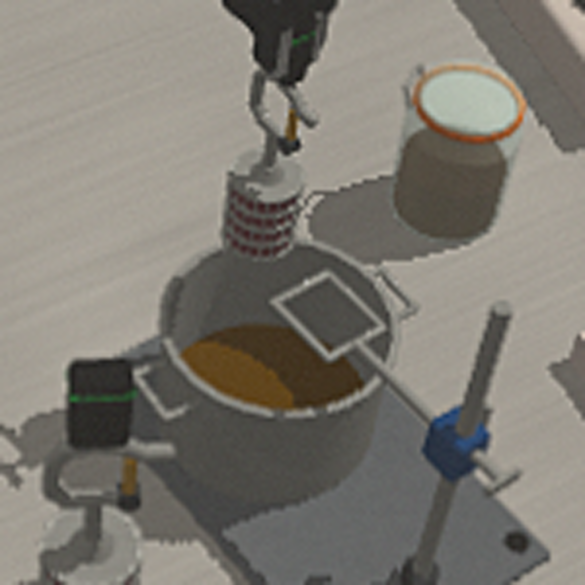

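The basket hangs upright at crop (262,180) over the left side of the pot with its hook towards the eye. I'll check its pose in the hand using the depth data.

```bash
python3 - <<'E'
from h import *
from scipy.optimize import least_squares
u=np.array([np.cos(.0738),np.sin(.0738)]); v=np.array([-u[1],u[0]])
for n in('scene','top'):
    f=load(n); C=cloud(f); P=C[np.isfinite(C[...,0])]
    a=(P[:,:2]-[496.3,123.9])@u; b=(P[:,:2]-[496.3,123.9])@v; z=P[:,2]-479.1+319.4-160+0
    zz=P[:,2]-(479.1-319.4); Q=np.c_[a,b,zz]
    m=(np.hypot(a,b)<40)
    bd=Q[m&(zz>5)&(zz<50)]
    if len(bd)>10: 
        q=least_squares(lambda c:np.hypot(bd[:,0]-c[0],bd[:,1]-c[1])-24,[0,0],loss='soft_l1').x; print(n,'body ctr',q.round(1),len(bd))
    tp=Q[m&(abs(zz-55)<5)&(np.hypot(a,b)<22)]; print(n,'body top z',np.median(tp[:,2]).round(1) if len(tp) else None,len(tp))
    lip=Q[m&(zz>112)&(zz<132)&(a>20)]; print(n,'lip',np.median(lip,0).round(1) if len(lip) else None,len(lip), lip.max(0).round(1) if len(lip) else '')
    sp=Q[m&(zz>98)&(zz<132)&(a<-12)]; print(n,'spine',np.median(sp,0).round(1) if len(sp) else None,len(sp))
E
```

```text
scene body ctr [-3.1  1.5] 232
scene body top z 55.2 155
scene lip [ 27.9  -0.7 125.7] 20 [ 32.4   4.7 128. ]
scene spine [-18.2  -1.7 112.2] 39
top body top z None 0
top lip None 0 
top spine None 0
```

Request:
apply_moves --deltas '[{"claw": 1, "delta_pos": [0, 0, 1], "yaw": 0}, {"claw": 1, "delta_pos": [0, 0, 2], "yaw": 0}, {"claw": 1, "delta_pos": [0, 0, 2.5], "yaw": 0}, {"claw": 1, "delta_pos": [0, 0, 2.5], "yaw": 0}, {"claw": 1, "delta_pos": [0, 0, 1.5], "yaw": 0}, {"claw": 1, "delta_pos": [0, 0, 0.5], "yaw": 0}, {"claw": 1, "delta_pos": [0, 0, 0], "yaw": 0}, {"claw": 1, "delta_pos": [0, 0, 0], "yaw": 0}]'

```text
clock: 9.0
eef_pos: [497.3, 124.3, 380.5]
tcp_rot: [3.141, 0.001, -3.068]
contact_force: [-0.4, -0.2, -2.9]
opening: 0.174
grasp_force: 98.0
```

```bash
python3 -c "
from h import *
plan([514.9,124.7,379.4],.073-np.pi)"
```

```text
t 9.0 tcp [497.3 124.3 380.5] rot [ 3.1413e+00  1.4000e-03 -3.0683e+00] F [-0.4 -0.2 -2.9] T [ 0.01  0.04 -0.  ] open 0.174 gf 98.0 q1,q6 [ 0.24 -1.4 ]
delta cm [-1.76 -0.09  0.11] yaw(tool) 0.0003
```

Request:
apply_moves --deltas '[{"claw": 1, "delta_pos": [-0.6, -0.05, 0], "yaw": 0}, {"claw": 1, "delta_pos": [-0.7, -0.04, 0], "yaw": 0}, {"claw": 1, "delta_pos": [-0.6, 0, 0], "yaw": 0}, {"claw": 1, "delta_pos": [0, 0, 0.8], "yaw": 0}, {"claw": 1, "delta_pos": [0, 0, 0.5], "yaw": 0}, {"claw": 1, "delta_pos": [0, 0, 0.2], "yaw": 0}, {"claw": 1, "delta_pos": [0, 0, 0], "yaw": 0}, {"claw": 1, "delta_pos": [0, 0, 0], "yaw": 0}]'

```text
clock: 10.0
eef_pos: [516.0, 124.7, 364.8]
tcp_rot: [3.142, 0.0, -3.068]
contact_force: [-0.2, 0.0, -2.4]
opening: 0.172
grasp_force: 98.0
```

Request:
apply_moves --deltas '[{"claw": 1, "delta_pos": [0, 0, 0.15], "yaw": 0}, {"claw": 1, "delta_pos": [0, 0, 0.1], "yaw": 0}, {"claw": 1, "delta_pos": [0, 0, 0], "yaw": 0}, {"claw": 1, "delta_pos": [0, 0, 0], "yaw": 0}]'

```text
clock: 10.5
eef_pos: [516.0, 124.7, 362.2]
tcp_rot: [3.142, 0.0, -3.068]
contact_force: [0.4, -0.4, -3.0]
opening: 0.171
grasp_force: 98.0
```

Request:
apply_moves --deltas '[{"claw": 1, "delta_pos": [0, 0, 0.1], "yaw": 0}, {"claw": 1, "delta_pos": [0, 0, 0.1], "yaw": 0}, {"claw": 1, "delta_pos": [0, 0, 0], "yaw": 0}, {"claw": 1, "delta_pos": [0, 0, 0], "yaw": 0}]'

```text
clock: 11.0
eef_pos: [516.0, 124.7, 360.2]
tcp_rot: [-3.142, -0.0, -3.068]
contact_force: [-0.4, -0.0, -2.2]
opening: 0.172
grasp_force: 98.0
```

Request:
apply_moves --deltas '[{"claw": 1, "delta_pos": [0, 0, 0.1], "yaw": 0}, {"claw": 1, "delta_pos": [0, 0, 0], "yaw": 0}, {"claw": 1, "delta_pos": [0, 0, 0], "yaw": 0}]'

```text
clock: 11.38
eef_pos: [516.0, 124.7, 359.2]
tcp_rot: [-3.142, -0.0, -3.068]
contact_force: [0.5, 0.2, -3.0]
opening: 0.174
grasp_force: 98.0
```

Request:
apply_moves --deltas '[{"claw": 1, "delta_pos": [0, 0, 0.1], "yaw": 0}, {"claw": 1, "delta_pos": [0, 0, 0], "yaw": 0}, {"claw": 1, "delta_pos": [0, 0, 0], "yaw": 0}]'

```text
clock: 11.75
eef_pos: [516.0, 124.7, 358.2]
tcp_rot: [-3.142, -0.0, -3.068]
contact_force: [0.6, -0.3, -2.6]
opening: 0.175
grasp_force: 98.0
```

Request:
apply_moves --deltas '[{"claw": 1, "delta_pos": [0, 0, 0.1], "yaw": 0}, {"claw": 1, "delta_pos": [0, 0, 0], "yaw": 0}, {"claw": 1, "delta_pos": [0, 0, 0], "yaw": 0}]'

```text
clock: 12.12
eef_pos: [516.0, 124.7, 357.2]
tcp_rot: [-3.142, -0.0, -3.068]
contact_force: [0.3, -0.0, -1.8]
opening: 0.174
grasp_force: 98.0
```

Request:
apply_moves --deltas '[{"claw": 1, "delta_pos": [0, 0, 0.05], "yaw": 0}, {"claw": 1, "delta_pos": [0, 0, 0], "yaw": 0}, {"claw": 1, "delta_pos": [0, 0, 0], "yaw": 0}]'

```text
clock: 12.5
eef_pos: [516.0, 124.7, 356.7]
tcp_rot: [-3.142, -0.0, -3.068]
contact_force: [-0.2, -0.6, -2.3]
opening: 0.171
grasp_force: 98.0
```

Request:
apply_moves --deltas '[{"claw": 1, "delta_pos": [0, 0, 0.05], "yaw": 0}, {"claw": 1, "delta_pos": [0, 0, 0], "yaw": 0}, {"claw": 1, "delta_pos": [0, 0, 0], "yaw": 0}]'

```text
clock: 12.88
eef_pos: [516.0, 124.7, 356.2]
tcp_rot: [3.142, -0.0, -3.068]
contact_force: [-0.1, 0.5, -3.4]
opening: 0.17
grasp_force: 98.0
```

Request:
apply_moves --deltas '[{"claw": 1, "delta_pos": [0, 0, 0.05], "yaw": 0}, {"claw": 1, "delta_pos": [0, 0, 0], "yaw": 0}, {"claw": 1, "delta_pos": [0, 0, 0], "yaw": 0}]'

```text
clock: 13.25
eef_pos: [516.0, 124.7, 355.7]
tcp_rot: [-3.142, -0.0, -3.068]
contact_force: [-0.2, -0.2, -2.1]
opening: 0.175
grasp_force: 98.0
```

Request:
apply_moves --deltas '[{"claw": 1, "delta_pos": [0, 0, 0.05], "yaw": 0}, {"claw": 1, "delta_pos": [0, 0, 0], "yaw": 0}, {"claw": 1, "delta_pos": [0, 0, 0], "yaw": 0}]'

```text
clock: 13.62
eef_pos: [516.0, 124.7, 355.3]
tcp_rot: [3.142, 0.0, -3.068]
contact_force: [-0.2, 0.3, -1.5]
opening: 0.173
grasp_force: 98.0
```

Request:
apply_moves --deltas '[{"claw": 1, "delta_pos": [0, 0, 0.05], "yaw": 0}, {"claw": 1, "delta_pos": [0, 0, 0], "yaw": 0}, {"claw": 1, "delta_pos": [0, 0, 0], "yaw": 0}]'

```text
clock: 14.0
eef_pos: [516.0, 124.7, 354.9]
tcp_rot: [3.142, 0.0, -3.068]
contact_force: [-1.9, -0.2, 2.9]
opening: 0.176
grasp_force: 98.5
```

The lip touched the bar at TCP z ≈ 355.3. I'll raise it 1.6 mm and start pressing the gate in.

Request:
apply_moves --deltas '[{"claw": 1, "delta_pos": [0, 0, -0.1], "yaw": 0}, {"claw": 1, "delta_pos": [0, 0, -0.1], "yaw": 0}, {"claw": 1, "delta_pos": [0, 0, 0], "yaw": 0}, {"claw": 1, "delta_pos": [-0.2, 0, 0], "yaw": 0}, {"claw": 1, "delta_pos": [-0.2, 0, 0], "yaw": 0}, {"claw": 1, "delta_pos": [-0.2, 0, 0], "yaw": 0}, {"claw": 1, "delta_pos": [0, 0, 0], "yaw": 0}, {"claw": 1, "delta_pos": [0, 0, 0], "yaw": 0}]'

```text
clock: 15.0
eef_pos: [521.7, 125.1, 356.5]
tcp_rot: [-3.142, -0.001, -3.068]
contact_force: [-2.6, -1.0, -2.2]
opening: 0.173
grasp_force: 98.3
```

Request:
apply_moves --deltas '[{"claw": 1, "delta_pos": [-0.15, 0, 0], "yaw": 0}, {"claw": 1, "delta_pos": [-0.15, 0, 0], "yaw": 0}, {"claw": 1, "delta_pos": [0, 0, 0], "yaw": 0}]'

```text
clock: 15.38
eef_pos: [524.7, 125.3, 356.4]
tcp_rot: [-3.141, -0.001, -3.068]
contact_force: [-4.2, -0.3, -2.8]
opening: 0.172
grasp_force: 98.2
```

Request:
apply_moves --deltas '[{"claw": 1, "delta_pos": [-0.15, 0, 0], "yaw": 0}, {"claw": 1, "delta_pos": [-0.15, 0, 0], "yaw": 0}, {"claw": 1, "delta_pos": [0, 0, 0], "yaw": 0}]'

```text
clock: 15.75
eef_pos: [527.7, 125.5, 356.5]
tcp_rot: [-3.141, -0.001, -3.068]
contact_force: [-5.7, -0.9, -1.7]
opening: 0.173
grasp_force: 98.2
```

Request:
apply_moves --deltas '[{"claw": 1, "delta_pos": [-0.15, 0, 0], "yaw": 0}, {"claw": 1, "delta_pos": [-0.15, 0, 0], "yaw": 0}, {"claw": 1, "delta_pos": [-0.15, 0, 0], "yaw": 0}, {"claw": 1, "delta_pos": [0, 0, 0], "yaw": 0}]'

```text
clock: 16.25
eef_pos: [531.9, 125.8, 356.1]
tcp_rot: [-3.141, -0.002, -3.068]
contact_force: [-6.1, -0.2, -4.0]
opening: 0.169
grasp_force: 98.0
```

Request:
apply_moves --deltas '[{"claw": 1, "delta_pos": [-0.15, 0, 0], "yaw": 0}, {"claw": 1, "delta_pos": [-0.15, 0, 0], "yaw": 0}, {"claw": 1, "delta_pos": [-0.15, 0, 0], "yaw": 0}, {"claw": 1, "delta_pos": [0, 0, 0], "yaw": 0}]'

```text
clock: 16.75
eef_pos: [536.3, 126.1, 355.9]
tcp_rot: [-3.141, -0.003, -3.068]
contact_force: [-5.8, -0.3, -5.5]
opening: 0.169
grasp_force: 97.8
```

Request:
apply_moves --deltas '[{"claw": 1, "delta_pos": [-0.15, 0, 0], "yaw": 0}, {"claw": 1, "delta_pos": [-0.15, 0, 0], "yaw": 0}, {"claw": 1, "delta_pos": [-0.15, 0, 0], "yaw": 0}, {"claw": 1, "delta_pos": [0, 0, 0], "yaw": 0}]'

```text
clock: 17.25
eef_pos: [540.8, 126.4, 355.8]
tcp_rot: [-3.141, -0.002, -3.068]
contact_force: [-5.4, -0.3, -7.3]
opening: 0.172
grasp_force: 97.6
```

Request:
apply_moves --deltas '[{"claw": 1, "delta_pos": [-0.15, 0, 0], "yaw": 0}, {"claw": 1, "delta_pos": [-0.15, 0, 0], "yaw": 0}, {"claw": 1, "delta_pos": [0, 0, 0], "yaw": 0}]'

```text
clock: 17.62
eef_pos: [544.1, 126.7, 355.8]
tcp_rot: [-3.141, -0.001, -3.068]
contact_force: [-2.5, -0.0, -10.7]
opening: 0.174
grasp_force: 97.4
```

Request:
apply_moves --deltas '[{"claw": 1, "delta_pos": [-0.15, 0, 0], "yaw": 0}, {"claw": 1, "delta_pos": [-0.1, 0, 0], "yaw": 0}, {"claw": 1, "delta_pos": [0, 0, 0], "yaw": 0}]'

```text
clock: 18.0
eef_pos: [547.7, 127.1, 357.2]
tcp_rot: [3.141, 0.003, -3.068]
contact_force: [0.5, 0.6, -1.4]
opening: 0.173
grasp_force: 98.8
```

Request:
apply_moves --deltas '[{"claw": 1, "delta_pos": [-0.1, 0, 0], "yaw": 0}, {"claw": 1, "delta_pos": [-0.1, 0, 0], "yaw": 0}, {"claw": 1, "delta_pos": [0, 0, 0], "yaw": 0}]'

```text
clock: 18.38
eef_pos: [549.2, 127.1, 357.2]
tcp_rot: [3.141, 0.001, -3.068]
contact_force: [0.1, -1.0, -2.0]
opening: 0.176
grasp_force: 98.8
```

The force dropped from 11 N to about 0, so the gate has snapped. I'll centre the bar under the crown and let the basket down.

Request:
apply_moves --deltas '[{"claw": 1, "delta_pos": [0.2, 0, 0], "yaw": 0}, {"claw": 1, "delta_pos": [0.3, 0, 0], "yaw": 0}, {"claw": 1, "delta_pos": [0.2, 0, 0], "yaw": 0}, {"claw": 1, "delta_pos": [0, 0, 0.2], "yaw": 0}, {"claw": 1, "delta_pos": [0, 0, 0.3], "yaw": 0}, {"claw": 1, "delta_pos": [0, 0, 0.2], "yaw": 0}, {"claw": 1, "delta_pos": [0, 0, 0], "yaw": 0}, {"claw": 1, "delta_pos": [0, 0, 0], "yaw": 0}]'

```text
clock: 19.38
eef_pos: [542.0, 126.6, 349.7]
tcp_rot: [-3.142, -0.0, -3.068]
contact_force: [-0.0, -0.2, -2.7]
opening: 0.168
grasp_force: 98.8
```

Request:
apply_moves --deltas '[{"claw": 1, "delta_pos": [0, 0, 0.1], "yaw": 0}, {"claw": 1, "delta_pos": [0, 0, 0.1], "yaw": 0}, {"claw": 1, "delta_pos": [0, 0, 0], "yaw": 0}, {"claw": 1, "delta_pos": [0, 0, 0], "yaw": 0}]'

```text
clock: 19.88
eef_pos: [541.9, 126.6, 347.7]
tcp_rot: [-3.142, 0.0, -3.068]
contact_force: [0.4, -0.7, -2.0]
opening: 0.174
grasp_force: 98.8
```

Request:
apply_moves --deltas '[{"claw": 1, "delta_pos": [0, 0, 0.08], "yaw": 0}, {"claw": 1, "delta_pos": [0, 0, 0], "yaw": 0}, {"claw": 1, "delta_pos": [0, 0, 0], "yaw": 0}]'

```text
clock: 20.25
eef_pos: [541.9, 126.6, 346.9]
tcp_rot: [-3.142, -0.0, -3.068]
contact_force: [0.3, 0.2, -2.4]
opening: 0.172
grasp_force: 98.8
```

Request:
apply_moves --deltas '[{"claw": 1, "delta_pos": [0, 0, 0.05], "yaw": 0}, {"claw": 1, "delta_pos": [0, 0, 0], "yaw": 0}, {"claw": 1, "delta_pos": [0, 0, 0], "yaw": 0}]'

```text
clock: 20.62
eef_pos: [541.9, 126.6, 346.5]
tcp_rot: [3.142, 0.0, -3.068]
contact_force: [-0.3, -0.1, -0.6]
opening: 0.172
grasp_force: 98.8
```

Request:
apply_moves --deltas '[{"claw": 1, "delta_pos": [0, 0, 0.05], "yaw": 0}, {"claw": 1, "delta_pos": [0, 0, 0], "yaw": 0}, {"claw": 1, "delta_pos": [0, 0, 0], "yaw": 0}]'

```text
clock: 21.0
eef_pos: [542.0, 126.6, 346.2]
tcp_rot: [3.141, 0.001, -3.068]
contact_force: [-1.1, -0.5, 5.0]
opening: 0.175
grasp_force: 99.5
```

```bash
python3 -c "
from h import *
plan([541.9,126.6,346.3],.073-np.pi)
s=grab('scene')
cv2.imwrite('pics/d.png',cv2.resize(s['img'][130:280,320:470],None,fx=3.9,fy=3.9,interpolation=cv2.INTER_CUBIC))"
```

```text
t 21.0 tcp [542.  126.6 346.2] rot [ 3.1415e+00  5.0000e-04 -3.0684e+00] F [-1.1 -0.5  5. ] T [-0.11  0.26  0.05] open 0.175 gf 99.5 q1,q6 [ 0.23 -1.42]
delta cm [ 0.01  0.   -0.01] yaw(tool) 0.0002
```

View pics/d.png

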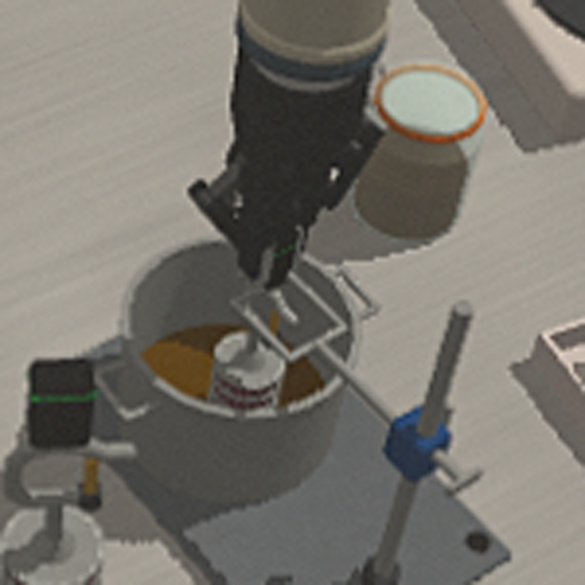

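The picture shows the basket inside the pot, the lip past the eye's front bar (crop ≈285,305) and the brass gate upright behind it (≈273,322). It rests on the crown. I'll ease off the small preload, then release gently.

Request:
apply_moves --deltas '[{"claw": 1, "delta_pos": [0, 0, -0.04], "yaw": 0}, {"claw": 1, "delta_pos": [0, 0, 0], "yaw": 0}, {"claw": 1, "delta_pos": [0, 0, 0], "yaw": 0}]' --grip_force 60

```text
clock: 21.42
eef_pos: [542.0, 126.6, 346.3]
tcp_rot: [3.142, 0.0, -3.068]
contact_force: [0.0, -0.4, 2.2]
opening: 0.173
grasp_force: 99.5
```

Request:
apply_moves --deltas '[{"claw": 1, "delta_pos": [0, 0, 0], "yaw": 0}, {"claw": 1, "delta_pos": [0, 0, 0], "yaw": 0}, {"claw": 1, "delta_pos": [0, 0, 0], "yaw": 0}]' --grip_force 20

```text
clock: 21.8
eef_pos: [542.0, 126.6, 346.3]
tcp_rot: [3.142, 0.0, -3.068]
contact_force: [0.1, 0.4, 3.0]
opening: 0.171
grasp_force: 99.5
```

Request:
apply_moves --deltas '[{"claw": 0.66, "delta_pos": [0, 0, 0], "yaw": 0}, {"claw": 0.62, "delta_pos": [0, 0, 0], "yaw": 0}, {"claw": 0.58, "delta_pos": [0, 0, 0], "yaw": 0}, {"claw": 0.54, "delta_pos": [0, 0, 0], "yaw": 0}, {"claw": 0.5, "delta_pos": [0, 0, 0], "yaw": 0}, {"claw": 0.4, "delta_pos": [0, 0, 0], "yaw": 0}, {"claw": 0.3, "delta_pos": [0, 0, 0], "yaw": 0}, {"claw": 0.3, "delta_pos": [0, 0, 0], "yaw": 0}]'

```text
clock: 22.8
eef_pos: [541.9, 126.6, 346.3]
tcp_rot: [3.142, -0.0, -3.068]
contact_force: [-0.1, -0.1, -0.3]
opening: 0.35
grasp_force: 0.0
```

Request:
apply_moves --deltas '[{"claw": 0.1, "delta_pos": [0, 0, 0], "yaw": 0}, {"claw": 0.1, "delta_pos": [0, 0, 0], "yaw": 0}, {"claw": 0.1, "delta_pos": [0, 0, -0.5], "yaw": 0}, {"claw": 0.1, "delta_pos": [0, 0, -1.5], "yaw": 0}, {"claw": 0.1, "delta_pos": [0, 0, -2.5], "yaw": 0}, {"claw": 0.1, "delta_pos": [0, 0, -3], "yaw": 0}, {"claw": 0.1, "delta_pos": [0, 0, -3.5], "yaw": 0}, {"claw": 0.1, "delta_pos": [0, 0, -3.5], "yaw": 0}]'

```text
clock: 23.8
eef_pos: [541.7, 126.5, 493.7]
tcp_rot: [3.141, 0.001, -3.068]
contact_force: [0.8, 0.3, 0.1]
opening: 0.448
grasp_force: 0.0
```

Request:
apply_moves --deltas '[{"claw": 0.1, "delta_pos": [3, 0, -1], "yaw": 0}, {"claw": 0.1, "delta_pos": [4, 0, -1], "yaw": 0}, {"claw": 0.1, "delta_pos": [4, 0, 0], "yaw": 0}, {"claw": 0.1, "delta_pos": [4, 0, 0], "yaw": 0}, {"claw": 0.1, "delta_pos": [2, 0, 0], "yaw": 0}, {"claw": 0.1, "delta_pos": [0, 0, 0], "yaw": 0}, {"claw": 0.1, "delta_pos": [0, 0, 0], "yaw": 0}, {"claw": 0.1, "delta_pos": [0, 0, 0], "yaw": 0}]'

```text
clock: 24.8
eef_pos: [373.3, 114.3, 511.3]
tcp_rot: [-3.142, -0.0, -3.069]
contact_force: [0.2, -0.4, -0.3]
opening: 0.451
grasp_force: 0.0
```

```bash
python3 - <<'E'
from h import *
from scipy.optimize import least_squares
s,t=grab('scene'),grab('top')
a=cv2.resize(s['img'][170:290,335:455],None,fx=3.3,fy=3.3,interpolation=cv2.INTER_CUBIC)
b=cv2.resize(t['img'][180:300,205:325],None,fx=3.3,fy=3.3,interpolation=cv2.INTER_CUBIC)
cv2.imwrite('pics/end.png',np.hstack([a,b]))
plan([0,0,0])
for f in(s,t):
    C=cloud(f); P=C[(abs(C[...,2]-108)<4)&(np.hypot(C[...,0]-530,C[...,1]-125)<110)]
    print('pot',least_squares(lambda c:np.hypot(P[:,0]-c[0],P[:,1]-c[1])-74.5,[510,125],loss='soft_l1',f_scale=2).x.round(1))
    B=C[(C[...,2]>175)&(np.hypot(C[...,0]-542,C[...,1]-126.6)<30)]; print('block',B.min(0).round(1),B.max(0).round(1))
E
```

```text
t 24.9 tcp [373.1 114.2 511.1] rot [-3.1414e+00 -6.0000e-04 -3.0686e+00] F [ 0.4 -0.  -0.6] T [ 0.05  0.01 -0.  ] open 0.45 gf 0.0 q1,q6 [ 0.29 -1.35]
delta cm [38.01 -8.67 51.13] yaw(tool) None
pot [530.2 123.4]
block [528.  116.4 175.2] [555.8 137.3 210.9]
pot [528.6 125.5]
block [527.7 119.1 175.3] [555.6 134.9 212.3]
```

View pics/end.png

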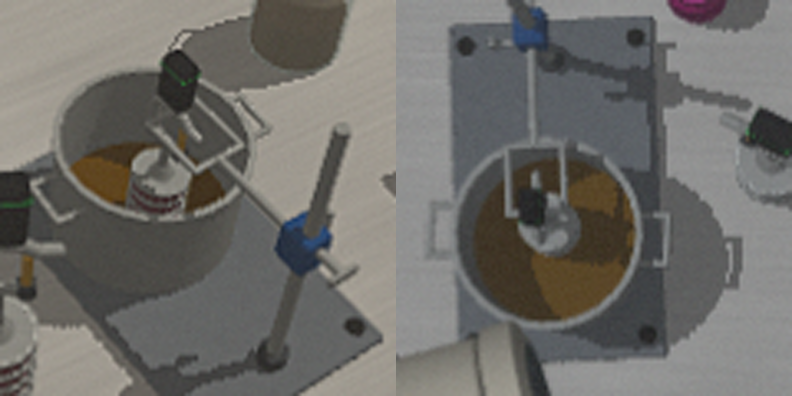

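The end picture shows the basket hanging upright by its hook on the eye inside the pot (left half ≈160,180; right half ≈545,220). The pot hasn't moved and the gripper is clear. I'll let it settle briefly, then hand in.

Request:
apply_moves --deltas '[{"claw": 0.1, "delta_pos": [0, 0, 0], "yaw": 0}, {"claw": 0.1, "delta_pos": [0, 0, 0], "yaw": 0}, {"claw": 0.1, "delta_pos": [0, 0, 0], "yaw": 0}, {"claw": 0.1, "delta_pos": [0, 0, 0], "yaw": 0}, {"claw": 0.1, "delta_pos": [0, 0, 0], "yaw": 0}, {"claw": 0.1, "delta_pos": [0, 0, 0], "yaw": 0}, {"claw": 0.1, "delta_pos": [0, 0, 0], "yaw": 0}, {"claw": 0.1, "delta_pos": [0, 0, 0], "yaw": 0}]'

```text
clock: 25.9
eef_pos: [372.3, 114.1, 511.3]
tcp_rot: [-3.142, -0.0, -3.068]
contact_force: [-0.1, 0.5, 0.1]
opening: 0.45
grasp_force: 0.0
```

```bash
python3 -c "
from h import *
print(r.sign_off())"
```

```text
the job is handed in; nothing more can be done
None
```

The basket is clipped onto the stand's eye and hangs freely inside the pot, the gripper is clear, and I handed the job in at about 26 s; the highest force I read was about 11 N and the pot stayed where it was.

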